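# Find the hidden release notch of the knife case by feel

## Task

The knife case is locked by a release key hidden in a notch of its front ledge. Put your shut fingertips lightly on the ledge at its left end, slide them along it to the right until you feel the notch, and press the key in it fully down, so that the lid pops ajar by itself; then come away. Do not pull at the lid or press hard anywhere, and leave the things standing around where they are.

Things in the scene. Friction and masses are not known exactly. Their poses are not given: they have to be found in the camera images.
- case: Fixed light-wood knife case, 176 deep (x) x 460 wide (y) x 91 mm high with its lid; origin at the centre of its underside, x away from the robot (to the lid's hinges), y along the case to the left, z up; turned up to 9 degrees. In front of the lid runs a level ledge of the same wood, 44 mm deep (case x -85 to -41 mm), 60 mm high, open to the front and above, between two corner blocks 6 mm higher.
- ledge_left (a point): Left end (robot's left, +y) of the exposed ledge, where it meets the corner block, on the ledge's mid-line and its top face (60 mm above the worktop, case x -63 mm). A first touch within 40 mm of here counts as at the left end. The case wall rises 22 mm behind the mid-line, the lid's front face stands 25 mm behind it, its top 31 mm above the ledge.
- ledge_right (a point): Right end of the exposed ledge, likewise, 280 mm from the left end. Somewhere between, its walls at least 70 mm from either end, is one notch, 48 mm long and cut through the whole depth of the ledge; its place along the ledge is not reported and must be felt or seen. Apart from it the ledge is flat and rigid.
- release_key (a joint): How far the release key is pressed down, m: 0 = up, its top 4 mm below the top of the ledge (it fills the notch that far, in the same wood); 0.010 = fully down, its top 14 mm below the ledge, on a firm stop. The key is 46 x 42 mm, goes straight down against about 6 N and stays where it is left.
- lid (a joint): Opening of the lid, rad: 0 shut. The lid is geared to the key (0.12 rad, front edge about 14 mm up, when the key is fully down) and is not to be handled.
- lid_front (a point): Middle of the lid's front face, 9 mm above its underside; moves with the lid.
- mug: Loose clear-glass mug, 103 x 136 x 88 mm, left of the case; origin under its centre. Bystander.
- smoked_cup: Loose smoked-glass cup, 136 x 163 x 74 mm, at the far left; origin under its centre. Bystander.
- shaker: Loose salt shaker, 44 mm wide, 90 mm high, right of the case; origin under its centre. Bystander.
- spoon: Loose teaspoon with red handle, 132 x 26 x 11 mm, lying on the worktop in front of the case; origin under its centre. Bystander.

How it is judged:
By the outcome, as a careful person would: the job done as asked, in the order asked, and still so for the second after the job is handed in, with the robot touching nothing.
It also fails if it takes over 45 s, if anything falls off the work surface, if the arm or the gripper's body presses on something with over 40 N, if the wrist force passes 120 N, or if a joint passes its speed limit or range.

## Robot

A 6-joint arm with a two-finger parallel gripper is mounted at the origin on a cart in front of the work surface, level with it; the furniture and walls round the work are solid. World frame = base frame: x ahead of the robot, y to its left, z up, the work surface at z = 0. Lengths are in m, angles in rad, forces in N, time in s.
With the tool pointing down it reaches from about 0.375 to 0.9 m from the base axis. Payload 3.1 kg.
Tool frame: the origin (TCP) lies between the finger pads; the fingertips stand 17 mm ahead of it and the grasp point (between the pads) lies 2 mm behind it; z points along the fingers, y is the line along which they close (so a half turn about z gives the same grasp; the last joint's range is limited). The gripper opens to 85 mm and grips with 20 to 120 N. Pads are 22 mm wide; open, the fingers measure 114 mm over their backs; the gripper's body (76 mm by 85 mm) begins 54 mm behind the grasp point. The pads swing forward as they close: fully open they stand 13 mm farther back than shut.
Start: joints at [1.048, 0.527, 1.433, -0, 1.181, -0.178], TCP at [0.211, 0.588, 0.248] pointing down, gripper open.
Joint ranges: [-3.08, 3.08], [-0.75, 2.2], [0.22, 2.44], [-1.43, 4.57], [0, 2.65], [-2.85, 2.85]. Speed limits (rad/s): [2.79, 2.79, 3.14, 3.14, 3.14, 3.14].

## Interface

Orientations are given as a unit quaternion [x, y, z, w].
In Python, from station import sense, vision, order gives the robot as it stands.
- The arm moves only by the shell command python3 -m crank 'ROWS' [OPENING] [FORCE]. ROWS is JSON, a list of rows, each an object with "dp": the shift along the world's x, y, z in units of 30 mm (1.0 is 30 mm), a list of three; "angular": the turn, a rotation vector about the world's x, y, z in degrees, a list of three. In form: [{"dp": [dx, dy, dz], "angular": [ax, ay, az]}, ...]. A call has 1 to 20 rows; each row shifts and turns the commanded pose from where the row before left it; what a row does not reach is not made up. A row lasts 1/10 s, in which the tool goes at most 50 mm and 8.59 degrees, less where a joint would pass 70% of its speed; a pose out of reach is approached as far as the arm can. A call is refused whole if a number of a shift passes 1 or a number of a turn 8.59, either way. A call with a gripper value outside its range is refused whole. OPENING is the closure, from 0 (fully open) to 1 (shut), set as the call begins (- or left out, the last holds). The fingers move at their own pace and stop on an object; FORCE is the grip in N (left out, the last holds). Time passes only in rows, so rows that do not move let the fingers close. It gives the time, the measured TCP pose, the force, the opening and the grip force at its end, in the units of the state.
- sense(): the state, without advancing time (a new reading comes with each control period).
- vision.snapshot(name): name is "scene" or "top" or "wrist"; returns a dict with "image" (400x640x3 uint8, blue, green, red), "range_z" (400x640 float32, m along the optical axis (not along the pixel's ray), 0 where there is no reading), "mtx" (3x3 intrinsics, pixels), "dist" ([k1, k2, p1, p2, k3] as OpenCV has them; the pictures are not rectified), "pose" (4x4, takes a point from camera to world coordinates); the wrist camera has in their place "mount" (4x4, takes a point from camera to tool coordinates, whose origin is the TCP and whose axes are the flange's). Camera axes: x right, y down, z forward; pixel columns grow to the right and rows downward; lengths in m; the calibration is good to about 2 mm. A picture is of the moment at which its call begins: read the wrist's pose just before it.
- order.sign_off(): hands the job in; it is judged then, once.
The state is a dict: "t": time; "q": joint angles; "qd": joint speeds; "tau": joint torques, N m; "tcp_pos": TCP position; "tool_rot": TCP orientation; "force": force on the tool from outside, world axes, zero at the start; "ft_torque": the same for the moment, N m; "finger_gap": opening from 0.0 (shut) to 1.0 (fully open); "gripper_force": force on a finger pad.
Only numpy, scipy, OpenCV 4.12 (cv2) and the standard library are available. Lean on these libraries where they do the work, as an engineer would, in place of code of your own. Each camera call takes 0.05 s, during which the arm holds its last target. There are 200 camera calls.

## Working session

There is one attempt and no reset: what is moved stays moved. The work goes in short steps, Python scripts to look and compute and a shell command to move; the robot and the scene stay as the last step left them, time stands still between calls to the robot, and variables do not carry over. Pictures are saved under pics/ and viewed, at most 10 in all, crops included, and the job is handed in when it is done.

```bash
mkdir -p pics; ls; python3 - <<'E'
from station import sense, vision
import cv2,pickle
s=sense();print(s)
for n in("top","scene"):
    d=vision.snapshot(n);cv2.imwrite(f"pics/{n}0.png",d["image"]);pickle.dump(d,open(n+".pkl","wb"))
    print(n,d["mtx"],d["dist"],d["pose"])
E
```

```text
pics
{'t': 0.0, 'q': array([ 1.04748317e+00,  5.28460725e-01,  1.43391613e+00,  1.44362202e-05,
        1.18143111e+00, -1.78494435e-01]), 'qd': array([-0.00065725, -0.00064414, -0.00037907,  0.00017007,  0.00050522,
        0.0014252 ]), 'tau': array([-1.50765805e-03, -4.42337251e+01, -1.78027689e+01, -3.28770193e-04,
        8.58461164e-03,  1.46315591e-05]), 'tcp_pos': array([0.21087888, 0.58761135, 0.24733255]), 'tool_rot': array([ 1.71559084e-01,  9.85173210e-01, -1.03786313e-03, -3.87020906e-04]), 'force': array([0.03380579, 0.46285642, 1.09975806]), 'ft_torque': array([0.03754182, 0.02710992, 0.03663313]), 'gripper_force': 0.0, 'finger_gap': 1.0007850962190472}
top [[410.4572641    0.         317.00175312]
 [  0.         410.4572641  205.13303188]
 [  0.           0.           1.        ]] [-0.08000984  0.          0.          0.          0.        ] [[ 2.85032215e-02 -9.91319278e-01  1.28349741e-01  3.44486337e-01]
 [-9.99593485e-01 -2.83516377e-02  3.00826086e-03  6.68119931e-02]
 [ 6.56778373e-04 -1.28383310e-01 -9.91724404e-01  1.25046225e+00]
 [ 0.00000000e+00  0.00000000e+00  0.00000000e+00  1.00000000e+00]]
scene [[367.67043038   0.         316.95381793]
 [  0.         367.67043038 202.19985224]
 [  0.           0.           1.        ]] [-0.05941032  0.          0.          0.          0.        ] [[ 0.85465993 -0.35436631  0.37944817  0.01223076]
 [-0.51882013 -0.55541021  0.64988089 -0.79845437]
 [-0.01954651 -0.75229251 -0.65853923  0.95976965]
 [ 0.          0.          0.          1.        ]]
```

View pics/top0.png

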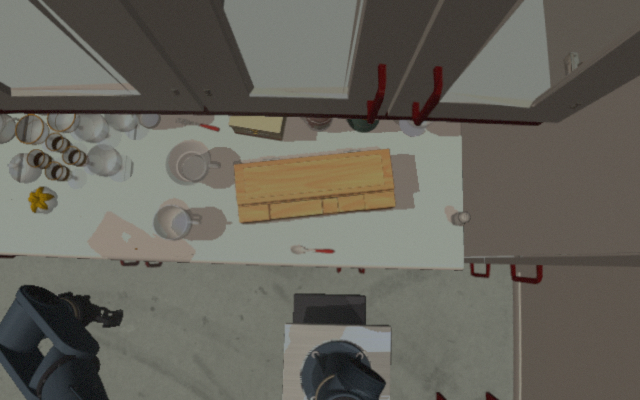

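View pics/scene0.png

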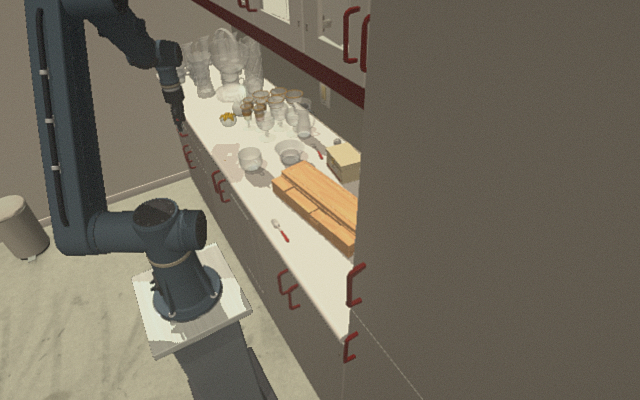

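The top view shows the case (corners about (236,222), (395,208), (388,151), (235,164)), a possible notch near (330,205), the mug at (173,222), and the spoon at (313,250). I'll enlarge it.

```bash
python3 - <<'E'
import cv2,pickle,numpy as np
d=pickle.load(open("top.pkl","rb"))
c=d["image"][145:235,225:405];cv2.imwrite("pics/crop1.png",cv2.resize(c,None,fx=4.4,fy=4.4,interpolation=cv2.INTER_CUBIC))
r=d["range_z"]
def P(u,v,z=None):
    n=cv2.undistortPoints(np.array([[[u,v]]],float),d["mtx"],d["dist"]).ravel()
    ray=d["pose"][:3,:3]@np.r_[n,1]; o=d["pose"][:3,3]
    k=r[int(v),int(u)] if z is None else (z-o[2])/ray[2]
    return o+k*ray
for u,v in [(250,210),(300,207),(330,204),(360,202),(300,180),(173,222),(313,250),(430,150),(300,100),(200,100),(300,118),(400,118),(330,262)]: print(u,v,P(u,v).round(3))
E
```

```text
250 210 [0.478 0.265 0.067]
300 207 [0.491 0.12  0.065]
330 204 [0.503 0.033 0.06 ]
360 202 [ 0.511 -0.055  0.061]
300 180 [0.565 0.121 0.094]
173 222 [0.44 0.51 0.01]
313 250 [0.369 0.079 0.013]
430 150 [ 0.692 -0.281 -0.003]
300 100 [0.605 0.102 0.598]
200 100 [0.615 0.281 0.562]
300 118 [ 0.784  0.133 -0.001]
400 118 [ 0.624 -0.09   0.472]
330 262 [ 0.334  0.026 -0.001]
```

View pics/crop1.png

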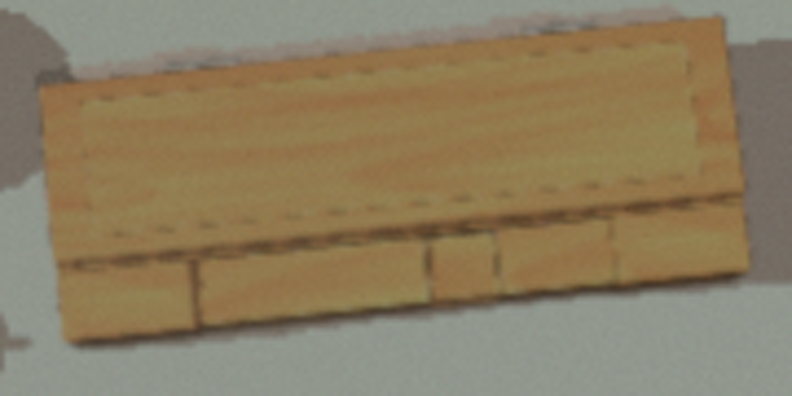

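The crop shows ledge ends at crop x≈196 and 614, with the notch at 430–496 between rows 235 and 300. I'll convert these to world positions.

```bash
cat > h.py <<'E'
import cv2,pickle,numpy as np
d=pickle.load(open("top.pkl","rb"))
def P(u,v,z):
    n=cv2.undistortPoints(np.array([[[u,v]]],float),d["mtx"],d["dist"]).ravel()
    ray=d["pose"][:3,:3]@np.r_[n,1]; o=d["pose"][:3,3]
    return (o+(z-o[2])/ray[2]*ray)[:2]
C=lambda x,y,z:P(225+(x+.5)/4.4-.5,145+(y+.5)/4.4-.5,z)
E
python3 - <<'E'
from h import *
pts=dict(fl=(65,337,.066),fr=(748,268,.066),Lf=(198,326,.063),Lb=(196,258,.063),Rf=(613,285,.06),Rb=(611,218,.06),n1f=(430,301,.06),n1b=(430,238,.06),n2f=(497,296,.06),n2b=(496,232,.06),bl=(40,87,.091),br=(724,18,.091))
p={k:C(*v) for k,v in pts.items()}
for k,v in p.items():print(k,v.round(4))
a=np.mean([p['fl']-p['fr'],p['bl']-p['br'],],0);print(np.linalg.norm(p['fl']-p['fr']),np.linalg.norm(p['bl']-p['br']))
yd=a/np.linalg.norm(a);xd=np.array([yd[1],-yd[0]]);print("yaw",np.degrees(np.arctan2(-yd[0],yd[1])))
c=np.mean([p['fl'],p['fr'],p['bl'],p['br']],0);print("c",c)
for k in p:print(k,((p[k]-c)@xd).round(4),((p[k]-c)@yd).round(4))
L=c-.063*xd;print("L",L+.14*yd,"R",L-.14*yd,"xd",xd,"yd",yd)
E
```

```text
fl [0.4443 0.2943]
fr [ 0.5031 -0.156 ]
Lf [0.4545 0.207 ]
Lb [0.4997 0.2103]
Rf [ 0.4899 -0.0671]
Rb [ 0.535  -0.0651]
n1f [0.4758 0.0542]
n1b [0.518  0.0553]
n2f [0.4804 0.0098]
n2b [0.5233 0.0115]
bl [0.6066 0.3149]
br [ 0.6662 -0.135 ]
0.45416742927179343 0.4538742812958893
yaw 7.489740943231717
c [0.55505895 0.07956158]
fl -0.0818 0.2274
fr -0.0822 -0.2268
Lf -0.0831 0.1395
Lb -0.0378 0.1368
Rf -0.0837 -0.1369
Rb -0.0388 -0.1409
n1f -0.0819 -0.0148
n1b -0.0399 -0.0192
n2f -0.0831 -0.0594
n2b -0.0404 -0.0634
bl 0.0818 0.2267
br 0.0822 -0.2272
L [0.47434764 0.21015517] R [ 0.51084527 -0.06745593] xd [0.99146822 0.13034867] yd [-0.13034867  0.99146822]
```

```bash
python3 -m crank '[{"dp":[0.2,-0.3,0],"angular":[0,0,0.6]},{"dp":[0.6,-0.9,0],"angular":[0,0,1.8]},{"dp":[0.6,-0.9,0],"angular":[0,0,1.8]},{"dp":[0.6,-0.9,0],"angular":[0,0,1.8]},{"dp":[0.6,-0.9,0],"angular":[0,0,1.8]},{"dp":[0.6,-0.9,0],"angular":[0,0,1.8]},{"dp":[0.6,-0.9,0],"angular":[0,0,1.8]},{"dp":[0.6,-0.9,0],"angular":[0,0,1.8]},{"dp":[0.6,-0.9,0],"angular":[0,0,1.8]},{"dp":[0.6,-0.9,0],"angular":[0,0,1.8]},{"dp":[0.6,-0.9,0],"angular":[0,0,1.8]},{"dp":[0.6,-0.9,0],"angular":[0,0,1.8]},{"dp":[0.6,-0.9,0],"angular":[0,0,1.8]},{"dp":[0.6,-0.9,0],"angular":[0,0,1.8]},{"dp":[0.6,-0.9,0],"angular":[0,0,1.8]},{"dp":[0.3,-0.5,0],"angular":[0,0,1.5]},{"dp":[0,0,0],"angular":[0,0,0]},{"dp":[0,0,0],"angular":[0,0,0]}]' 1 20; python3 -c "
from station import sense
from scipy.spatial.transform import Rotation as R
s=sense();print(s['q'],s['tcp_pos'],R.from_quat(s['tool_rot']).as_matrix(),s['force'],s['ft_torque'])"
```

```text
t: 1.9
tcp_pos: [0.4777, 0.1857, 0.2481]
tool_rot: [-0.065, 0.998, 0.0, -0.001]
force: [-0.0, 0.5, -0.3]
finger_gap: 0.008
gripper_force: 0.0
[ 1.52215842e-01  3.77506547e-01  1.71102620e+00  3.32995615e-04
  1.05423089e+00 -1.54874178e+00] [0.47767835 0.1856574  0.24809288] [[-9.91561619e-01 -1.29630674e-01 -1.20132295e-03]
 [-1.29630896e-01  9.91562312e-01  1.08647721e-04]
 [ 1.17710248e-03  2.63459480e-04 -9.99999273e-01]] [-0.00747061  0.47825818 -0.29227359] [-0.03626089 -0.00571529  0.02481887]
```

```bash
python3 -m crank '[{"dp":[0,0,-0.4],"angular":[0,0,0]},{"dp":[0,0,-0.8],"angular":[0,0,0]},{"dp":[0,0,-0.8],"angular":[0,0,0]},{"dp":[0,0,-0.8],"angular":[0,0,0]},{"dp":[0,0,-0.8],"angular":[0,0,0]},{"dp":[0,0,-0.8],"angular":[0,0,0]},{"dp":[0,0,-0.4],"angular":[0,0,0]},{"dp":[0,0,-0.2],"angular":[0,0,0]},{"dp":[0,0,0],"angular":[0,0,0]},{"dp":[0,0,0],"angular":[0,0,0]}]'; python3 -c "
from station import sense,vision
import cv2
s=sense();print(s['tcp_pos'],s['force'])
d=vision.snapshot('wrist');cv2.imwrite('pics/w1.png',d['image']);print(d['mount'])"
```

```text
t: 2.9
tcp_pos: [0.4786, 0.1865, 0.0989]
tool_rot: [-0.066, 0.998, 0.0, 0.001]
force: [0.8, -0.0, 0.5]
finger_gap: -0.003
gripper_force: 0.0
[0.4786348  0.18651703 0.0988962 ] [ 0.76849542 -0.03757003  0.46743038]
[[-7.30732607e-04 -9.49928798e-01 -3.12465591e-01  8.09340502e-02]
 [ 9.99999263e-01 -3.91301972e-04 -1.14900030e-03 -3.11118087e-04]
 [ 9.69200070e-04 -3.12466200e-01  9.49928384e-01 -1.25569743e-01]
 [ 0.00000000e+00  0.00000000e+00  0.00000000e+00  1.00000000e+00]]
```

View pics/w1.png

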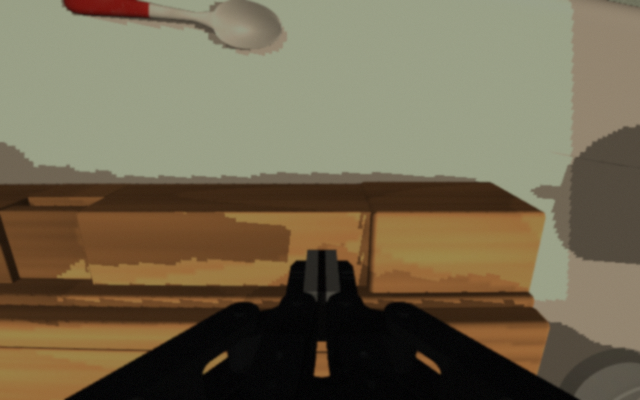

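The wrist view shows the shut tips at about (322,255), over the ledge (rows 212–285) and clear of the left block edge at x≈368. The notch is at x≈5–100.

```bash
python3 -m crank '[{"dp":[0,0,-0.2],"angular":[0,0,0]},{"dp":[0,0,-0.2],"angular":[0,0,0]},{"dp":[0,0,-0.15],"angular":[0,0,0]},{"dp":[0,0,0],"angular":[0,0,0]},{"dp":[0,0,0],"angular":[0,0,0]},{"dp":[0,0,0],"angular":[0,0,0]}]'; python3 -m crank '[{"dp":[0,0,-0.05],"angular":[0,0,0]},{"dp":[0,0,-0.03],"angular":[0,0,0]},{"dp":[0,0,0],"angular":[0,0,0]}]';python3 -m crank '[{"dp":[0,0,-0.03],"angular":[0,0,0]},{"dp":[0,0,0],"angular":[0,0,0]}]'
```

```text
t: 3.55
tcp_pos: [0.4783, 0.1862, 0.0818]
tool_rot: [-0.066, 0.998, -0.0, 0.0]
force: [0.4, 0.5, -0.5]
finger_gap: 0.001
gripper_force: 0.0
t: 3.85
tcp_pos: [0.4782, 0.1862, 0.0794]
tool_rot: [-0.066, 0.998, -0.0, -0.0]
force: [-0.7, -0.2, 0.2]
finger_gap: -0.002
gripper_force: 0.0
t: 4.05
tcp_pos: [0.4782, 0.1862, 0.0784]
tool_rot: [-0.066, 0.998, -0.0, -0.0]
force: [0.7, 0.6, 0.1]
finger_gap: -0.003
gripper_force: 0.0
```

```bash
for i in 1; do python3 -m crank '[{"dp":[0,0,-0.03],"angular":[0,0,0]},{"dp":[0,0,0],"angular":[0,0,0]}]'; done; python3 -m crank '[{"dp":[0,0,-0.02],"angular":[0,0,0]},{"dp":[0,0,0],"angular":[0,0,0]}]'|sed -n '2p;4p'
```

```text
t: 4.25
tcp_pos: [0.4781, 0.1862, 0.0775]
tool_rot: [-0.066, 0.998, -0.0, -0.0]
force: [0.4, -0.8, -0.1]
finger_gap: -0.002
gripper_force: 0.0
tcp_pos: [0.4783, 0.1862, 0.0771]
force: [-0.1, 0.3, 1.5]
```

```bash
python3 -m crank '[{"dp":[0,0,-0.01],"angular":[0,0,0]},{"dp":[0,0,0],"angular":[0,0,0]}]'|sed -n '2p;4p'; python3 -m crank '[{"dp":[0,0,-0.01],"angular":[0,0,0]},{"dp":[0,0,0],"angular":[0,0,0]}]'|sed -n '2p;4p'
```

```text
tcp_pos: [0.4783, 0.1862, 0.0771]
force: [-1.6, -0.5, 3.9]
tcp_pos: [0.4782, 0.1862, 0.0771]
force: [-0.6, 0.0, 8.1]
```

```bash
python3 -m crank '[{"dp":[0.013,-0.099,0.004],"angular":[0,0,0]},{"dp":[0.026,-0.198,0],"angular":[0,0,0]},{"dp":[0.026,-0.198,0],"angular":[0,0,0]},{"dp":[0.026,-0.198,0],"angular":[0,0,0]},{"dp":[0.013,-0.099,0],"angular":[0,0,0]}]'|sed -n '2p;4p'; python3 -m crank '[{"dp":[0.013,-0.099,0],"angular":[0,0,0]},{"dp":[0.026,-0.198,0],"angular":[0,0,0]},{"dp":[0.026,-0.198,0],"angular":[0,0,0]},{"dp":[0.026,-0.198,0],"angular":[0,0,0]},{"dp":[0.013,-0.099,0],"angular":[0,0,0]}]'|sed -n '2p;4p'
```

```text
tcp_pos: [0.482, 0.1628, 0.0771]
force: [-0.5, 4.5, 5.6]
tcp_pos: [0.4851, 0.139, 0.0771]
force: [-1.5, 4.7, 6.6]
```

```bash
python3 -m crank '[{"dp":[0.013,-0.099,0],"angular":[0,0,0]},{"dp":[0.026,-0.198,0],"angular":[0,0,0]},{"dp":[0.026,-0.198,0],"angular":[0,0,0]},{"dp":[0.026,-0.198,0],"angular":[0,0,0]},{"dp":[0.013,-0.099,0],"angular":[0,0,0]}]'|sed -n '2p;4p'; python3 -m crank '[{"dp":[0.013,-0.099,0],"angular":[0,0,0]},{"dp":[0.026,-0.198,0],"angular":[0,0,0]},{"dp":[0.026,-0.198,0],"angular":[0,0,0]},{"dp":[0.026,-0.198,0],"angular":[0,0,0]},{"dp":[0.013,-0.099,0],"angular":[0,0,0]}]'|sed -n '2p;4p';  python3 -m crank '[{"dp":[0.013,-0.099,0],"angular":[0,0,0]},{"dp":[0.026,-0.198,0],"angular":[0,0,0]},{"dp":[0.026,-0.198,0],"angular":[0,0,0]},{"dp":[0.013,-0.099,0],"angular":[0,0,0]}]'|sed -n '2p;4p'
```

```text
tcp_pos: [0.4881, 0.1153, 0.0771]
force: [-0.7, 4.0, 7.3]
tcp_pos: [0.4911, 0.0916, 0.0771]
force: [-0.3, 4.8, 6.9]
tcp_pos: [0.4932, 0.0738, 0.0771]
force: [-0.8, 5.3, 6.9]
```

```bash
python3 -m crank '[{"dp":[0.013,-0.099,0],"angular":[0,0,0]},{"dp":[0.013,-0.099,0],"angular":[0,0,0]}]'|sed -n '2p;4p'; python3 -m crank '[{"dp":[0.013,-0.099,0],"angular":[0,0,0]},{"dp":[0.013,-0.099,0],"angular":[0,0,0]}]'|sed -n '2p;4p'; python3 -m crank '[{"dp":[0.013,-0.099,0],"angular":[0,0,0]},{"dp":[0.013,-0.099,0],"angular":[0,0,0]}]'|sed -n '2p;4p'; python3 -m crank '[{"dp":[0.013,-0.099,0],"angular":[0,0,0]},{"dp":[0.013,-0.099,0],"angular":[0,0,0]}]'|sed -n '2p;4p'
```

```text
tcp_pos: [0.4939, 0.0681, 0.0771]
force: [-0.6, 4.8, 7.4]
tcp_pos: [0.4946, 0.0622, 0.0771]
force: [-0.7, 5.0, 7.1]
tcp_pos: [0.4954, 0.0563, 0.077]
force: [-0.6, 5.3, 6.4]
tcp_pos: [0.4962, 0.0497, 0.0767]
force: [-0.2, 0.1, 0.2]
```

```bash
python3 -m crank '[{"dp":[0.026,-0.198,0],"angular":[0,0,0]},{"dp":[0.026,-0.198,0],"angular":[0,0,0]},{"dp":[0.023,-0.174,0],"angular":[0,0,0]},{"dp":[0,0,-0.05],"angular":[0,0,0]},{"dp":[0,0,0],"angular":[0,0,0]}]'|sed -n '2p;4p'; python3 -m crank '[{"dp":[0,0,-0.05],"angular":[0,0,0]},{"dp":[0,0,-0.05],"angular":[0,0,0]},{"dp":[0,0,0],"angular":[0,0,0]}]'|sed -n '2p;4p'; python3 -m crank '[{"dp":[0,0,-0.05],"angular":[0,0,0]},{"dp":[0,0,-0.05],"angular":[0,0,0]},{"dp":[0,0,0],"angular":[0,0,0]}]'|sed -n '2p;4p'
```

```text
tcp_pos: [0.4982, 0.0322, 0.0747]
force: [-0.8, -1.0, -0.3]
tcp_pos: [0.4984, 0.0326, 0.072]
force: [-1.2, -0.7, 1.7]
tcp_pos: [0.4984, 0.0326, 0.0691]
force: [-1.2, -1.1, 3.8]
```

```bash
python3 -m crank '[{"dp":[0,0,-0.05],"angular":[0,0,0]},{"dp":[0,0,-0.05],"angular":[0,0,0]},{"dp":[0,0,0],"angular":[0,0,0]}]'|sed -n '2p;4p'; python3 -m crank '[{"dp":[0,0,-0.05],"angular":[0,0,0]},{"dp":[0,0,-0.03],"angular":[0,0,0]},{"dp":[0,0,0],"angular":[0,0,0]}]'|sed -n '2p;4p'; python3 -m crank '[{"dp":[0,0,-0.02],"angular":[0,0,0]},{"dp":[0,0,0],"angular":[0,0,0]},{"dp":[0,0,0],"angular":[0,0,0]}]'|sed -n '2p;4p'
```

```text
tcp_pos: [0.4984, 0.0326, 0.066]
force: [-0.8, -0.3, 3.1]
tcp_pos: [0.4983, 0.0325, 0.0636]
force: [-0.9, -0.6, 3.4]
tcp_pos: [0.4984, 0.0325, 0.0631]
force: [-1.0, 0.6, 4.3]
```

```bash
python3 -m crank '[{"dp":[0,0,-0.015],"angular":[0,0,0]},{"dp":[0,0,0],"angular":[0,0,0]},{"dp":[0,0,0],"angular":[0,0,0]}]'|sed -n '2p;4p'; python3 -m crank '[{"dp":[0,0,-0.01],"angular":[0,0,0]},{"dp":[0,0,0],"angular":[0,0,0]},{"dp":[0,0,0],"angular":[0,0,0]}]'|sed -n '2p;4p'
```

```text
tcp_pos: [0.4984, 0.0325, 0.063]
force: [-1.6, 0.5, 7.9]
tcp_pos: [0.4984, 0.0326, 0.063]
force: [-1.2, -0.7, 10.6]
```

Firm stop reached: z stays at 0.063 while the force rises. Now I'll come away straight up.

```bash
python3 -m crank '[{"dp":[0,0,0.1],"angular":[0,0,0]},{"dp":[0,0,0.3],"angular":[0,0,0]},{"dp":[0,0,0.6],"angular":[0,0,0]},{"dp":[0,0,0.8],"angular":[0,0,0]},{"dp":[0,0,0.8],"angular":[0,0,0]},{"dp":[0,0,0.8],"angular":[0,0,0]},{"dp":[0,0,0.8],"angular":[0,0,0]},{"dp":[-0.3,0,0.5],"angular":[0,0,0]},{"dp":[-0.3,0,0.2],"angular":[0,0,0]},{"dp":[0,0,0],"angular":[0,0,0]},{"dp":[0,0,0],"angular":[0,0,0]},{"dp":[0,0,0],"angular":[0,0,0]}]'; python3 -c "
from station import vision
import cv2,numpy as np
w=vision.snapshot('wrist')['image'];d=vision.snapshot('scene');s=d['image']
cv2.imwrite('pics/end.png',np.vstack([w[::1,::1][:300],cv2.resize(s[120:280,220:400],(640,300))[:,:]])[:600])"
```

```text
t: 11.85
tcp_pos: [0.4802, 0.0325, 0.2085]
tool_rot: [-0.066, 0.998, 0.0, -0.001]
force: [0.1, 0.3, 0.4]
finger_gap: 0.002
gripper_force: 0.0
```

View pics/end.png

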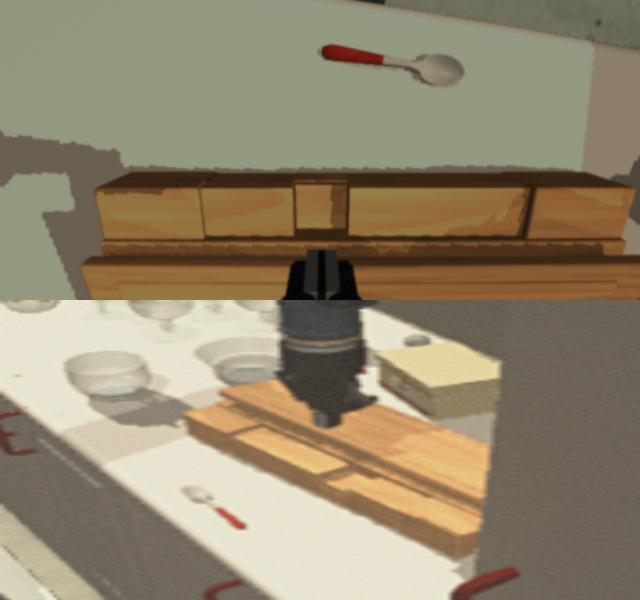

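The wrist view shows the notch (295–347, 180–235) with the key deep down, the lid raised (its front edge at row ~260 with a gap beneath), and the spoon in place. In the scene view the lid is ajar, the mug and cup are standing, and the gripper is clear.

```bash
python3 -c "
from station import order
print(order.sign_off())"
```

```text
the job is handed in; nothing more can be done
None
```

The notch was found by sliding along the ledge from its left end with about 7 N of downward force. The key was pressed to its stop at about 11 N, the lid popped ajar, the arm came away clear, and the job was handed in. The mug, cup and spoon look undisturbed; the shaker wasn't in the final pictures, but the arm never went near it.

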